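# Index the dish turntable to the next notch

## Task

Bring the next culture dish to the reader: press the red plunger in the turntable's finger cup down, keep it in while you push the turntable round anticlockwise (seen from above) to the next notch, one sixth of a turn, and let the plunger spring back up so that its brass pin locks there. Do not run past that notch or turn the wrong way, leave the dishes sitting in their nests, lift nothing, and leave the bottle, slide box and beaker where they stand.

Things in the scene. Friction and masses are not known exactly. Their poses are not given: they have to be found in the camera images.
- turntable (a joint): angle (rad) of the aluminium turntable disc, 260 mm across, top face 50 mm above the bench. 0 = pin in the present notch; grows anticlockwise seen from above; notches every 1.047 rad (60 degrees), so the next is at 1.047. Turns easily (about 0.1 N m) and stays where it is left; while the pin is up in a notch it is locked, with about 0.02 rad play each way
- plunger (a joint): how far (m) the plunger is pressed straight down: 0 = fully up, 0.012 = down on its stop. Spring 2 N at the top, 6 N at the bottom. From about 0.008 the pin is below the ring and the disc turns; between notches the ring itself keeps the pin down at about 0.008, and at a notch it springs up if not held. At 0.004 or less in a notch it is locked
- cap_top (a point): centre of the flat top of the red plunger cap, 54 mm across; unpressed 68 mm above the bench, 90 mm from the axis. It sits in a black finger cup fixed to the disc: round wall, 60 mm inner and 70 mm outer diameter, rim 78 mm above the bench. Fingertips in the cup press the cap and push the wall sideways to turn the disc, also when the cap is not pressed fully
- axis (a point): point on the turntable's upright axis, at the level of the disc's top face (50 mm above the bench). A steel hub 44 mm across rises 8 mm around it. Fixed, on the base
- next_notch (a point): top of the index ring at the next notch, 150 mm from the axis, 60 degrees anticlockwise from the brass pin's present notch. Fixed, on the base; the ring has six notches, and the brass pin points outward from the plunger into one of them
- base: fixed white base, 340 mm across, with the white index ring (top 42 mm above the bench) around the disc. Origin on the bench at the turntable's axis, z up; +x points from the axis to the plunger at the start, -x to the low white and black reader outside the ring (78 mm high, 154 to 225 mm from the axis)
- reagent: amber bottle, 44 mm across, 85 mm high, loose; origin at the centre of its underside. Leave alone
- slide_box: orange slide box, 90 x 40 x 32 mm high, loose; origin at the centre of its underside. Leave alone
- beaker: white ceramic beaker, 54 mm across, 60 mm high, loose; origin at the centre of its underside. Leave alone
- dish_blue_center (a point): centre of the loose culture dish with the blue lid, 39 mm across, 13 mm high; it sits on the disc between four brass pegs 6 mm high, its centre 56.5 mm above the bench and 90 mm from the axis, and rides round with the disc. Leave it in its nest
- dish_yellow_center (a point): centre of the loose culture dish with the yellow lid, 39 mm across, 13 mm high; it sits on the disc between four brass pegs 6 mm high, its centre 56.5 mm above the bench and 90 mm from the axis, and rides round with the disc. Leave it in its nest
- dish_green_center (a point): centre of the loose culture dish with the green lid, 39 mm across, 13 mm high; it sits on the disc between four brass pegs 6 mm high, its centre 56.5 mm above the bench and 90 mm from the axis, and rides round with the disc. Leave it in its nest

How it is judged:
By the outcome, as a careful person would: the job done as asked, in the order asked, and still so for the second after the job is handed in, with the robot touching nothing.
It also fails if it takes over 48 s, if anything falls off the work surface, if the arm or the gripper's body presses on something with over 40 N, if the wrist force passes 120 N, or if a joint passes its speed limit or range.

## Robot

A 6-joint arm with a two-finger parallel gripper is mounted at the origin on the work surface. World frame = base frame: x ahead of the robot, y to its left, z up, the work surface at z = 0. Lengths are in m, angles in rad, forces in N, time in s.
With the tool pointing down it reaches from about 0.275 to 0.825 m from the base axis. Payload 5.2 kg.
Tool frame: the origin (TCP) lies on the centre line of the jaws, within the pads' length; the fingertips stand ahead of it and the grasp point (between the pads) lies 8 mm behind it (nose_length is the z of the fingertips in the tool frame, in m); z points along the fingers, y is the line along which they close (so a half turn about z gives the same grasp; the last joint's range is limited). The gripper opens to 93 mm and grips with 3 to 60 N. Pads are 15 mm wide; open, the fingers measure 128 mm over their backs; the gripper's body (75 mm by 188 mm) begins 65 mm behind the grasp point.
Start: joints at [1.023, 0.259, 1.535, -0, 1.348, -0.203], TCP at [0.186, 0.518, 0.23] pointing down, gripper open.
Joint ranges: [-3.14, 3.14], [-0.91, 2.08], [0.19, 2.58], [-1.22, 4.36], [0.22, 2.71], [-3.12, 3.12]. Speed limits (rad/s): [2.57, 2.57, 3.14, 3.14, 3.14, 3.14].

## Interface

Orientations are given as a rotation vector (axis times angle).
In Python, from cell import * gives the robot as it stands. The module is installed in compiled form; this text tells all that it offers.
- The arm moves only by the shell command python3 -m pendant 'ROWS' [FORCE]. ROWS is JSON, a list of rows, each a list of 7 numbers: the opening, from 0 (shut) to 1 (fully open), then the shift along the tool's x, y, z in m, then the turn, a rotation vector about the tool's x, y, z in degrees. In form: [[fingers, tx, ty, tz, ax, ay, az], ...]. A call has 1 to 8 rows; each row shifts and turns the commanded pose from where the row before left it, along the tool's axes as they then stand; what a row does not reach is not made up. A row lasts 1/8 s, in which the tool goes at most 62.5 mm and 10.7 degrees, less where a joint would pass 70% of its speed; a pose out of reach is approached as far as the arm can. A call is refused whole if a number of a shift passes 0.0625 or a number of a turn 10.7, either way. A call with a gripper value outside its range is refused whole. The fingers move at their own pace and stop on an object; FORCE is the grip in N (left out, the last holds). Time passes only in rows, so rows that do not move let the fingers close. It gives the time, the measured TCP pose, the force, the opening and the grip force at its end, in the units of the state.
- get_state(): the state, without advancing time (a new reading comes with each control period).
- read_camera(name): name is "scene" or "top" or "wrist"; returns the picture (400x640x3 uint8, red, green, blue); there is no depth.
- camera_info(name): a dict with "fx", "fy", "cx", "cy" (pixels), "dist" ([k1, k2, p1, p2, k3] as OpenCV has them; the pictures are not rectified), "T" (4x4, takes a point from camera to world coordinates). Camera axes: x right, y up, looking along -z (the intrinsics and any distortion apply to the point x, -y, -z); pixel columns grow to the right and rows downward; lengths in m; the calibration is good to about 2 mm. A picture is of the moment at which its call begins: read the wrist's pose just before it. camera_info takes no time and is no camera call; for the wrist camera it gives the pose at the moment of the call.
- hand_in(): hands the job in; it is judged then, once.
The state is a dict: "t": time; "joints": joint angles; "dq": joint speeds; "joint_torque": joint torques, N m; "tcp_pos": TCP position; "ee_rot": TCP orientation; "ft_force": force on the tool from outside, world axes, zero at the start; "torque": the same for the moment, N m; "grip_width": opening from 0.0 (shut) to 1.0 (fully open); "grasp_force": force on a finger pad.
Only numpy, scipy, OpenCV 4.12 (cv2) and the standard library are available. Lean on these libraries where they do the work, as an engineer would, in place of code of your own. Each camera call takes 0.05 s, during which the arm holds its last target. There are 200 camera calls.

## Working session

There is one attempt and no reset: what is moved stays moved. The work goes in short steps, Python scripts to look and compute and a shell command to move; the robot and the scene stay as the last step left them, time stands still between calls to the robot, and variables do not carry over. Pictures are saved under pics/ and viewed, at most 10 in all, crops included, and the job is handed in when it is done.

```bash
mkdir -p pics; cat > h.py <<'E'
from cell import *
import numpy as np, cv2
def ray(info,u,v):
    K=np.array([[info['fx'],0,info['cx']],[0,info['fy'],info['cy']],[0,0,1]])
    p=cv2.undistortPoints(np.array([[[u,v]]],float),K,np.array(info['dist'],float))[0,0]
    T=np.array(info['T']); d=T[:3,:3]@np.array([p[0],-p[1],-1]); return T[:3,3],d
def onplane(info,u,v,z):
    o,d=ray(info,u,v); return o+d*(z-o[2])/d[2]
def blobs(im,lo,hi,amin=60):
    h=cv2.cvtColor(im,cv2.COLOR_RGB2HSV); m=cv2.inRange(h,lo,hi)
    n,_,s,c=cv2.connectedComponentsWithStats(m)
    return [(s[i].tolist(),c[i].round(1).tolist()) for i in range(1,n) if s[i][4]>amin]
E
python3 - <<'E'
from h import *
a=[]
for n in("top","scene"):
    im=read_camera(n); cv2.imwrite(f"pics/{n}0.png",im[...,::-1]); i=camera_info(n)
    print(n,i['fx'],np.round(i['T'],2).tolist())
    print('red',blobs(im,(0,150,80),(6,255,255)),blobs(im,(174,150,80),(180,255,255)))
print(get_state())
E
```

```text
top 406.15049621638815 [[0.0, 0.99, -0.11, 0.49], [-1.0, 0.0, -0.0, 0.02], [-0.0, 0.11, 0.99, 0.81], [0.0, 0.0, 0.0, 1.0]]
red [([228, 248, 29, 27, 634], [241.8, 261.0])] []
scene 443.52286000666396 [[-0.05, -0.85, 0.52, 1.02], [1.0, -0.04, 0.03, 0.04], [-0.0, 0.53, 0.85, 0.82], [0.0, 0.0, 0.0, 1.0]]
red [([388, 162, 25, 18, 354], [400.1, 170.6])] []
{'t': 0.1, 'joints': array([ 1.02317990e+00,  2.59242809e-01,  1.53593948e+00,  1.79801823e-05,
        1.34805000e+00, -2.02817505e-01]), 'dq': array([-0.00014198, -0.00181886, -0.00192736, -0.00187331,  0.00226368,
        0.00237614]), 'joint_torque': array([ 1.66420352e-03, -4.38215125e+01, -2.84644675e+01,  7.18907244e-02,
        3.62101570e-02, -2.09634226e-05]), 'tcp_pos': array([0.18563247, 0.51722153, 0.22892926]), 'ee_rot': array([-5.38830083e-01, -3.09441162e+00,  2.38579352e-03]), 'ft_force': array([-0.009982  , -0.2780518 ,  0.92768911]), 'torque': array([-0.00413026,  0.00705292, -0.02068593]), 'grasp_force': 0.0, 'grip_width': 0.9966025911441639}
```

View pics/top0.png

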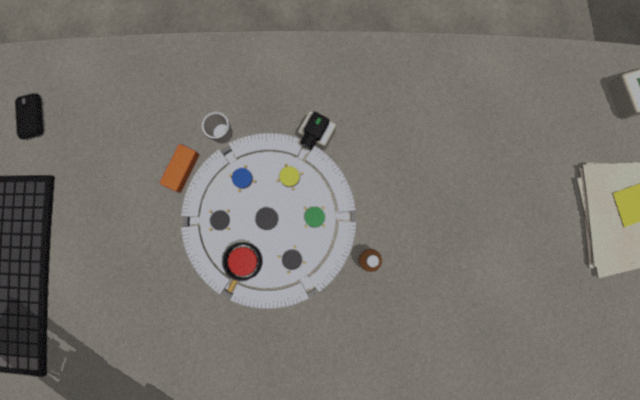

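View pics/scene0.png

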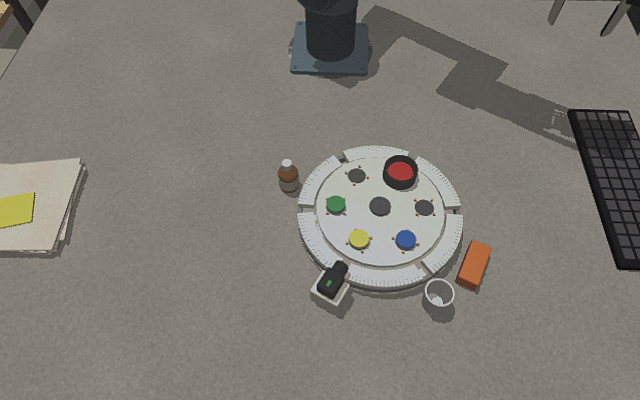

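The top view shows the cap at (242,261), the hub at (266,218) and the pin notch at about (233,287). Anticlockwise, the next notch is at about (313,290).

```bash
python3 - <<'E'
from h import *
import cell
print([k for k in dir(cell) if not k.startswith('_')], getattr(cell,'nose_length',None))
it,isc=camera_info("top"),camera_info("scene")
im=cv2.imread("pics/top0.png")[...,::-1]; im2=cv2.imread("pics/scene0.png")[...,::-1]
dark=lambda im,z:[(s,c,onplane(it if im is globals()['im'] else isc,*c,z)[:2].round(4)) for s,c in blobs(im,(0,0,0),(180,120,85),150) if s[4]<1500]
for I,i,n in((im,it,'top'),(im2,isc,'scene')):
    r=max(blobs(I,(0,150,80),(6,255,255)),key=lambda b:b[0][4])[1]
    print(n,'cap',onplane(i,*r,.068).round(4))
    for k,lo,hi in(('b',(100,120,60),(125,255,255)),('y',(24,120,90),(34,255,255)),('g',(55,100,50),(85,255,255))):
        print(k,[(s[4],onplane(i,*c,.063)[:2].round(4)) for s,c in blobs(I,lo,hi,100)])
    print(*[(s,c,onplane(i,*c,.058)[:2].round(4)) for s,c in blobs(I,(0,0,0),(180,120,85),150) if s[4]<1500],sep='\n')
print(onplane(it,233,287,.042),onplane(it,313,290,.042))
s=get_state();print(cv2.Rodrigues(s['ee_rot'])[0].round(3))
wi=camera_info("wrist");print(np.linalg.inv(np.array(np.r_[np.c_[cv2.Rodrigues(s['ee_rot'])[0],s['tcp_pos']],[[0,0,0,1]]]))@wi['T'])
E
```

```text
['Unreachable', 'camera_info', 'get_state', 'hand_in', 'nose_length', 'read_camera'] 0.011
top cap [0.4597 0.1653 0.068 ]
b [(290, array([0.6145, 0.1706]))]
y [(283, array([0.618 , 0.0812])), (799, array([ 0.5671, -0.5902]))]
g [(275, array([0.5423, 0.0337]))]
([601, 73, 34, 45, 863], [617.6, 96.0], array([ 0.7933, -0.5932]))
([15, 93, 30, 47, 1171], [29.2, 116.2], array([0.7446, 0.6228]))
([296, 112, 33, 38, 667], [313.5, 131.1], array([0.706 , 0.0361]))
([572, 163, 17, 102, 370], [580.9, 212.1], array([ 0.552 , -0.4862]))
([256, 208, 22, 21, 358], [266.2, 218.2], array([0.539 , 0.1232]))
([211, 211, 18, 19, 264], [219.4, 219.8], array([0.5354, 0.2113]))
([223, 242, 39, 39, 440], [241.4, 260.8], array([0.4597, 0.168 ]))
([351, 245, 22, 24, 181], [358.6, 253.2], array([ 0.475 , -0.0488]))
([283, 250, 18, 19, 271], [291.4, 259.3], array([0.4633, 0.0752]))
scene cap [0.4587 0.1669 0.068 ]
b [(265, array([0.6164, 0.1717]))]
y [(982, array([ 0.5889, -0.5931])), (271, array([0.6195, 0.0825]))]
g [(219, array([0.5429, 0.0344]))]
([0, 0, 49, 49, 1183], [20.8, 20.2], array([ 0.0067, -0.8234]))
([600, 0, 40, 36, 645], [624.7, 15.1], array([-0.0911,  0.7828]))
([383, 155, 35, 35, 596], [399.7, 172.9], array([0.4573, 0.1675]))
([348, 169, 17, 14, 183], [356.3, 175.4], array([0.4682, 0.0763]))
([370, 197, 20, 19, 302], [379.6, 206.0], array([0.5417, 0.1241]))
([415, 200, 18, 16, 214], [423.7, 207.4], array([0.5406, 0.2122]))
([302, 239, 148, 60, 1023], [347.1, 279.4], array([0.7027, 0.0625]))
[0.4096855  0.18625906 0.042     ] [0.40566762 0.03538665 0.042     ]
[[-0.941  0.338 -0.001]
 [ 0.338  0.941 -0.001]
 [ 0.    -0.002 -1.   ]]
[[-2.12350448e-04  9.57509779e-01  2.88400725e-01  7.94552347e-02]
 [ 9.99999960e-01  2.57457557e-04 -1.18472966e-04  4.78343825e-04]
 [-1.87689969e-04  2.88400688e-01 -9.57509795e-01 -1.55643992e-01]
 [ 0.00000000e+00  0.00000000e+00  0.00000000e+00  1.00000000e+00]]
```

```bash
python3 -m pendant '[[0,-0.031,-0.02,0,0,0,0],[0,-0.031,-0.02,0,0,0,0],[0,-0.031,-0.02,0,0,0,0],[0,-0.031,-0.02,0,0,0,0],[0,-0.031,-0.02,0,0,0,0],[0,-0.031,-0.02,0,0,0,0],[0,-0.031,-0.02,0,0,0,0],[0,-0.031,-0.02,0,0,0,0]]' 10 >/dev/null; python3 -m pendant '[[0,-0.031,-0.02,0.01,0,0,0],[0,-0.031,-0.02,0.02,0,0,0],[0,-0.031,-0.02,0.02,0,0,0],[0,-0.031,-0.018,0.02,0,0,0],[0,0,0,0,0,0,8],[0,0,0,0,0,0,0]]'
python3 - <<'E'
from h import *
s=get_state(); R=cv2.Rodrigues(s['ee_rot'])[0]; print(s['t'],s['tcp_pos'],R.round(3).tolist(),s['grip_width'])
i=camera_info("wrist"); im=read_camera("wrist"); cv2.imwrite("pics/w1.png",im[...,::-1])
for s_,c in blobs(im,(0,150,60),(6,255,255),300): print(s_,c,onplane(i,*c,.068), R.T@(onplane(i,*c,.068)-s['tcp_pos']))
E
```

```text
t: 1.85
tcp_pos: [0.4554, 0.1675, 0.159]
ee_rot: [-0.753, -3.049, 0.001]
ft_force: [-0.1, 1.0, 0.3]
grip_width: 0.004
grasp_force: 0.0
1.85 [0.4553523  0.16747153 0.15904321] [[-0.885, 0.466, -0.001], [0.466, 0.885, -0.0], [0.001, -0.001, -1.0]] 0.004437851782527838
[294, 180, 62, 60, 2909] [324.3, 209.8] [0.45851059 0.16750531 0.068     ] [-0.00289444  0.00157221  0.09103841]
```

View pics/w1.png

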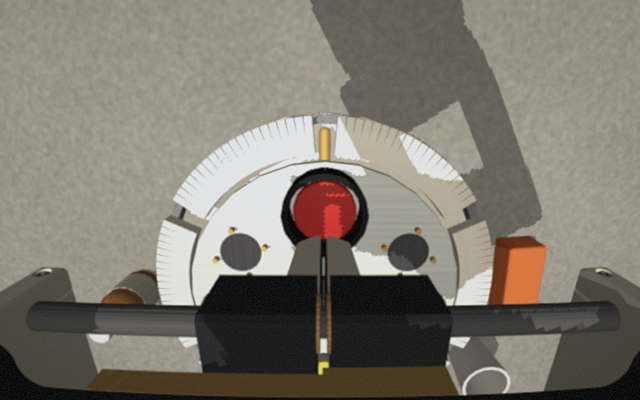

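The wrist view shows the closed fingertips just short of the cap at (324,210), with the pin at (325,143) straight outward, so the tool is well aligned. I'll correct by −3 mm in x and descend.

```bash
python3 -m pendant '[[0,-0.003,0.001,0.025,0,0,0],[0,0,0,0.025,0,0,0],[0,0,0,0.02,0,0,0],[0,0,0,0,0,0,0]]'; python3 -m pendant '[[0,0,0,0.004,0,0,0],[0,0,0,0.004,0,0,0],[0,0,0,0,0,0,0]]';python3 -m pendant '[[0,0,0,0.004,0,0,0],[0,0,0,0,0,0,0]]';python3 -m pendant '[[0,0,0,0.004,0,0,0],[0,0,0,0,0,0,0]]'
```

```text
t: 2.4
tcp_pos: [0.4572, 0.1677, 0.0887]
ee_rot: [-0.748, -3.048, 0.002]
ft_force: [0.1, 0.1, -0.4]
grip_width: 0.003
grasp_force: 0.0
t: 2.78
tcp_pos: [0.4587, 0.1674, 0.0819]
ee_rot: [0.753, 3.05, 0.0]
ft_force: [-0.7, 0.3, -0.4]
grip_width: 0.003
grasp_force: 0.0
t: 3.02
tcp_pos: [0.4591, 0.1674, 0.0778]
ee_rot: [0.753, 3.049, 0.001]
ft_force: [0.5, 0.0, 1.6]
grip_width: 0.008
grasp_force: 0.9
t: 3.28
tcp_pos: [0.4591, 0.1674, 0.0737]
ee_rot: [0.753, 3.049, 0.0]
ft_force: [1.0, -0.2, 3.2]
grip_width: 0.007
grasp_force: 1.6
```

```bash
python3 -m pendant '[[0,0,0,0.003,0,0,0],[0,0,0,0.0025,0,0,0],[0,0,0,0,0,0,0]]'
```

```text
t: 3.65
tcp_pos: [0.4591, 0.1674, 0.0682]
ee_rot: [0.753, 3.049, 0.0]
ft_force: [1.9, -0.6, 5.2]
grip_width: 0.007
grasp_force: 2.5
```

```bash
python3 -m pendant '[[0,0,-0.004,0,0,0,0],[0,0,-0.004,0,0,0,0],[0,0,0,0.0005,0,0,0]]'; python3 -m pendant '[[0,-0.0,-0.003,0,0,0,0],[0,0,0,0,0,0,0]]'; python3 -m pendant '[[0,-0.001,-0.003,0,0,0,0],[0,0,0,0,0,0,0]]'
```

```text
t: 4.03
tcp_pos: [0.4552, 0.16, 0.0679]
ee_rot: [0.753, 3.049, -0.0]
ft_force: [1.3, -0.8, 5.3]
grip_width: 0.003
grasp_force: 2.6
t: 4.28
tcp_pos: [0.454, 0.1575, 0.0679]
ee_rot: [0.753, 3.049, 0.0]
ft_force: [1.6, -0.5, 4.5]
grip_width: 0.005
grasp_force: 2.6
t: 4.53
tcp_pos: [0.4529, 0.1544, 0.0678]
ee_rot: [-0.754, -3.05, 0.0]
ft_force: [-1.0, -0.0, 5.1]
grip_width: 0.002
grasp_force: 2.6
```

```bash
cat > m.py <<'E'
from h import *; import sys
s=get_state(); i=camera_info("wrist"); im=read_camera("wrist"); cv2.imwrite(f"pics/{sys.argv[1]}.png",im[...,::-1])
ax=np.array([.5395,.124]); R=cv2.Rodrigues(s['ee_rot'])[0]
print('tcp ang',np.degrees(np.arctan2(*(s['tcp_pos'][:2]-ax)[::-1]))%360-152.2,'tool x ang',np.degrees(np.arctan2(R[1,0],R[0,0]))%360-152.2)
for n,lo,hi,z in(('brass',(13,110,60),(24,255,255),.042),('cap',(0,150,60),(6,255,255),.058),('nest',(0,0,20),(180,60,85),.05)):
    for b,c in blobs(im[:300],lo,hi,40 if n=='brass' else 150):
        p=onplane(i,*c,z)[:2]-ax; r=np.hypot(*p)
        if r<.2: print(n,b,c,'r',r.round(4),'ang',round(np.degrees(np.arctan2(p[1],p[0]))%360-152.2,2))
E
python3 m.py w2
```

```text
tcp ang 8.434249372541785 tool x ang 0.04281484971403415
brass [309, 172, 14, 10, 104] [315.2, 176.3] r 0.1317 ang 7.67
brass [460, 258, 11, 11, 71] [464.9, 263.0] r 0.1082 ang -47.58
brass [193, 293, 9, 7, 41] [197.4, 296.5] r 0.109 ang 64.11
cap [279, 215, 89, 56, 2300] [323.1, 236.1] r 0.1 ang 7.41
nest [208, 193, 275, 107, 4187] [360.3, 261.8] r 0.0792 ang -7.3
nest [572, 273, 54, 27, 795] [594.1, 289.6] r 0.1779 ang -71.78
```

View pics/w2.png

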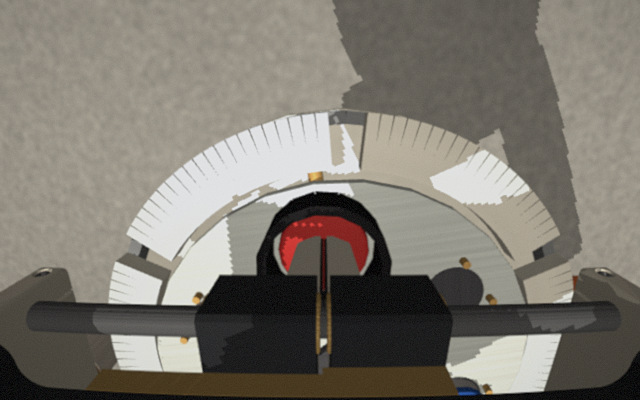

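The disc has already turned about 7.6°: the pin is under the ring at (315,176) and the fingers are carrying the cap. I'll continue on the arc.

```bash
python3 -m pendant '[[0,0,0,0,0,0,-4.2],[0,0,0,0,0,0,-4.2],[0,-0.0003,-0.0072,0,0,0,-4.5],[0,-0.0003,-0.0072,0,0,0,-4.5],[0,-0.0003,-0.0072,0,0,0,-4.5],[0,-0.0003,-0.0072,0,0,0,-4.5],[0,0,0,0,0,0,0]]'; python3 m.py w3
```

```text
t: 5.45
tcp_pos: [0.4478, 0.1258, 0.0678]
ee_rot: [-0.036, -3.141, 0.0]
ft_force: [0.4, -1.1, 4.4]
grip_width: 0.003
grasp_force: 2.6
tcp ang 26.658860321211222 tool x ang 26.474195384733548
brass [317, 172, 14, 9, 109] [323.5, 175.7] r 0.1317 ang 26.44
brass [184, 277, 10, 11, 65] [188.3, 281.9] r 0.1081 ang 82.95
brass [454, 276, 10, 11, 69] [458.8, 281.1] r 0.1086 ang -29.77
cap [280, 215, 88, 57, 2261] [323.7, 235.9] r 0.1001 ang 26.37
nest [178, 204, 293, 96, 5219] [317.0, 260.6] r 0.0803 ang 29.27
nest [11, 223, 86, 77, 2584] [63.4, 265.7] r 0.1844 ang 92.58
nest [572, 269, 68, 31, 1585] [603.9, 286.7] r 0.1971 ang -46.29
```

```bash
python3 -m pendant '[[0,-0.0003,-0.0072,0,0,0,-4.5],[0,-0.0003,-0.0072,0,0,0,-4.5],[0,-0.0003,-0.0072,0,0,0,-4.5],[0,-0.0003,-0.0072,0,0,0,-4.5],[0,-0.0003,-0.0072,0,0,0,-4.5],[0,-0.0003,-0.0072,0,0,0,-4.5],[0,0,0,0,0,0,0]]'; python3 m.py w4
```

```text
t: 6.38
tcp_pos: [0.4571, 0.084, 0.0677]
ee_rot: [0.698, -3.063, 0.0]
ft_force: [0.7, -0.4, 4.8]
grip_width: 0.006
grasp_force: 2.6
tcp ang 53.706108843973 tool x ang 53.47443943022492
brass [318, 172, 13, 8, 92] [324.0, 176.0] r 0.1314 ang 53.57
brass [184, 277, 10, 11, 68] [188.7, 281.7] r 0.1084 ang 110.04
brass [455, 276, 10, 11, 70] [459.5, 280.8] r 0.1085 ang -2.68
cap [281, 215, 88, 57, 2282] [324.9, 235.7] r 0.1001 ang 53.32
nest [109, 110, 39, 62, 1300] [130.9, 139.5] r 0.1885 ang 88.53
nest [259, 205, 213, 95, 5500] [342.9, 259.7] r 0.0815 ang 45.43
nest [509, 219, 22, 23, 245] [518.7, 230.5] r 0.1548 ang 3.49
nest [179, 265, 108, 35, 1154] [231.0, 287.6] r 0.085 ang 97.93
nest [572, 267, 68, 33, 1652] [603.4, 286.1] r 0.1961 ang -19.09
nest [12, 269, 63, 31, 1075] [49.7, 288.4] r 0.1928 ang 126.25
```

View pics/w4.png

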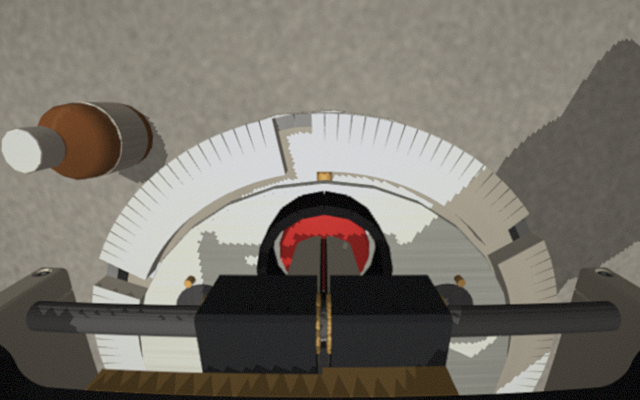

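```bash
python3 - <<'E'
from h import *
i=camera_info("wrist"); ax=np.array([.5395,.124])
for u,v in((277,119),(312,114),(287,172),(295,117),(110,275),(130,278),(514,233)):
    p=onplane(i,u,v,.042)[:2]-ax; print(u,v,np.hypot(*p).round(4),(np.degrees(np.arctan2(p[1],p[0]))%360-152.2).round(2))
E
```

```text
277 119 0.1664 62.65
312 114 0.1671 55.8
287 172 0.1356 62.75
295 117 0.1661 59.12
110 275 0.1579 119.61
130 278 0.1445 118.12
514 233 0.1539 1.37
```

```bash
python3 -m pendant '[[0,-0.0001,-0.0043,0,0,0,-2.7],[0,-0.0001,-0.0037,0,0,0,-2.3],[0,0,0,0,0,0,0],[0,0,0,0,0,0,0]]'; python3 m.py w5|head -3; python3 - <<'E'
import cv2
cv2.imwrite('pics/w5c.png',cv2.resize(cv2.imread('pics/w5.png')[100:230,240:410],None,fx=4,fy=4))
E
```

```text
t: 6.92
tcp_pos: [0.4608, 0.0772, 0.0677]
ee_rot: [0.83, -3.03, 0.0]
ft_force: [0.5, -0.6, 5.0]
grip_width: 0.005
grasp_force: 2.6
tcp ang 58.509120254634524 tool x ang 58.44603939526954
brass [318, 130, 14, 51, 666] [324.3, 155.2] r 0.1438 ang 58.38
brass [184, 276, 10, 11, 66] [188.8, 281.2] r 0.1083 ang 114.72
```

View pics/w5c.png

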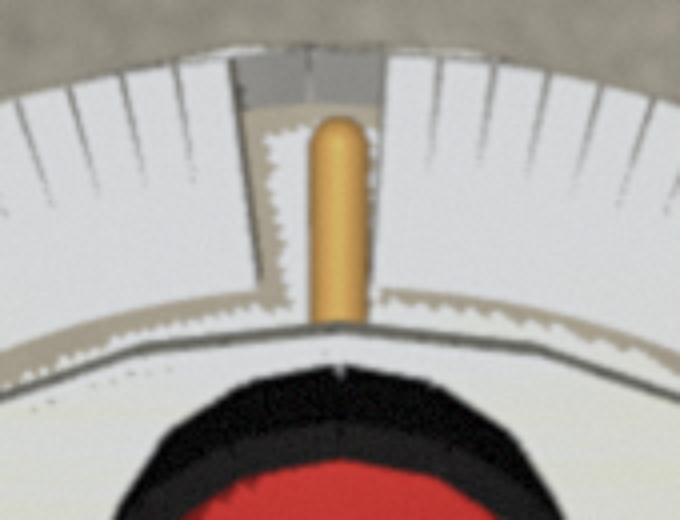

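The pin now stands in the slot, slightly towards its clockwise side. I'll nudge about 0.8° and release.

```bash
python3 -m pendant '[[0,0,-0.0014,0,0,0,-0.8],[0,0,0,0,0,0,0],[0,0,0,0,0,0,0]]'; python3 m.py w6|head -2; python3 -m pendant '[[0,0,0,-0.004,0,0,0],[0,0,0,-0.004,0,0,0],[0,0,0,0,0,0,0]]';python3 -m pendant '[[0,0,0,-0.004,0,0,0],[0,0,0,-0.02,0,0,0],[0,0,0,-0.04,0,0,0],[0,0,0,-0.05,0,0,0],[0,0,0,-0.05,0,0,0],[0,0,0,0,0,0,0]]'; python3 m.py w7 | head -3;python3 - <<'E'
import cv2
cv2.imwrite('pics/t7.png',cv2.resize(cv2.imread('pics/w7.png')[100:300,200:450],None,fx=3,fy=3))
E
```

```text
t: 7.35
tcp_pos: [0.4614, 0.0763, 0.0677]
ee_rot: [0.851, -3.024, -0.0]
ft_force: [0.7, 0.5, 5.3]
grip_width: 0.004
grasp_force: 2.6
tcp ang 59.22497401781541 tool x ang 59.24586816263695
brass [318, 130, 14, 51, 665] [324.3, 155.1] r 0.1438 ang 59.13
t: 7.78
tcp_pos: [0.4614, 0.0762, 0.0758]
ee_rot: [0.851, -3.024, -0.0]
ft_force: [-0.0, 0.3, 1.9]
grip_width: 0.009
grasp_force: 1.3
t: 8.52
tcp_pos: [0.4634, 0.076, 0.2433]
ee_rot: [-0.85, 3.018, -0.004]
ft_force: [0.6, -0.8, -0.1]
grip_width: 0.003
grasp_force: 0.0
tcp ang 60.056670525401984 tool x ang 59.25074874309462
brass [323, 117, 7, 26, 172] [326.0, 129.6] r 0.1434 ang 59.04
cap [303, 157, 47, 49, 1813] [325.8, 181.2] r 0.088 ang 59.01
```

View pics/t7.png

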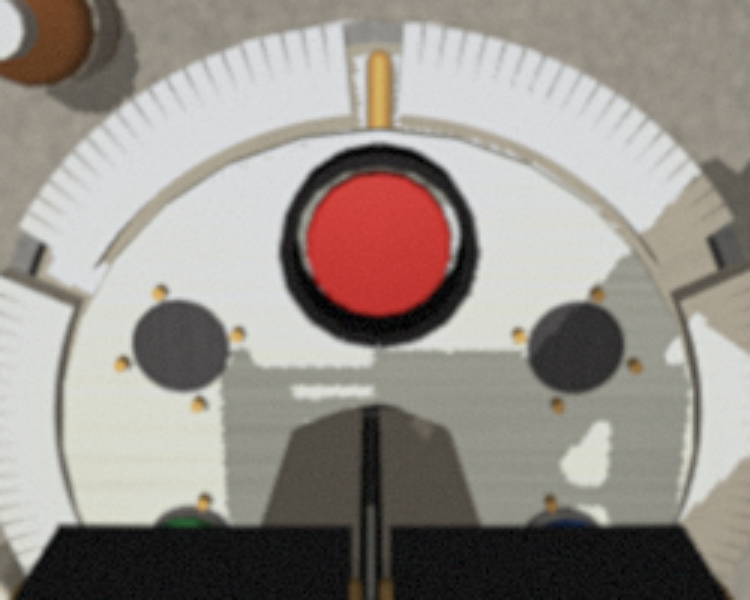

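The pin stands centred in the next notch at (378,90), and the cap followed the fingers up. Last, a check on the dishes and loose items from the scene camera.

```bash
python3 -m pendant '[[0,-0.0,0,0,0,0,0],[0,0,0,0,0,0,0]]' >/dev/null; python3 - <<'E'
from h import *
im=read_camera("scene"); cv2.imwrite("pics/s8.png",im[...,::-1])
E
```

```text
(no output)
```

View pics/s8.png

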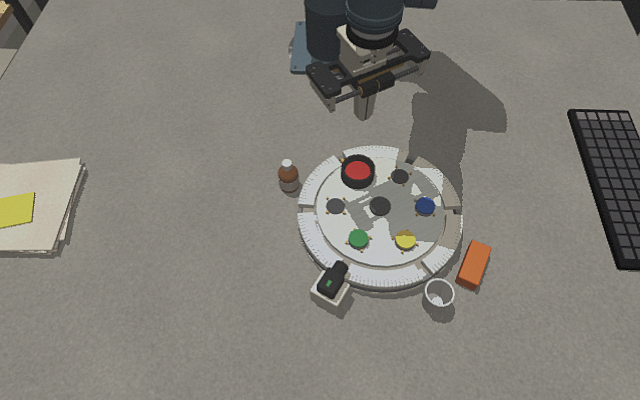

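The green dish is now at the reader (359,239). All dishes are in their nests, and the bottle, slide box and beaker haven't moved.

```bash
python3 -c "
from cell import *
print(hand_in())"
```

```text
the job is handed in; nothing more can be done
None
```

I turned the turntable one notch anticlockwise and let the plunger spring back up with its pin in the next notch; the green dish is now at the reader, the other items look undisturbed in the final picture, and the job is handed in (no verdict was returned).

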